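Snap the funnel arm onto the filtration stand

ROBOT

A 6-joint arm with a two-finger parallel gripper is mounted at the origin on the work surface. World frame = base frame: x ahead of the robot, y to its left, z up, the work surface at z = 0. Lengths are in m, angles in rad, forces in N, time in s.
With the tool pointing down it reaches from about 0.375 to 0.9 m from the base axis. Payload 3.1 kg.
Tool frame: the origin (TCP) lies at the very end of the fingers, on their centre line; the grasp point (between the pads) lies 19 mm behind it; z points along the fingers, y is the line along which they close (so a half turn about z gives the same grasp; the last joint's range is limited). The gripper opens to 85 mm and grips with 20 to 120 N. Pads are 22 mm wide; open, the fingers measure 114 mm over their backs; the gripper's body (76 mm by 85 mm) begins 54 mm behind the grasp point. The pads swing forward as they close: fully open they stand 13 mm farther back than shut.
Start: joints at [-1.319, 0.527, 1.433, -0, 1.181, -0.178], TCP at [0.261, -0.568, 0.231] pointing down, gripper open.
Joint ranges: [-3.08, 3.08], [-0.75, 2.2], [0.22, 2.44], [-1.43, 4.57], [0, 2.65], [-2.85, 2.85]. Speed limits (rad/s): [2.79, 2.79, 3.14, 3.14, 3.14, 3.14].

INTERFACE

Orientations are given as a unit quaternion [x, y, z, w].
In Python, from station import manip gives the robot as it stands.
- The arm moves only by the shell command python3 -m handwheel 'ROWS' [FORCE]. ROWS is JSON, a list of rows, each a list of 7 numbers: the shift along the world's x, y, z in mm, then the turn, a rotation vector about the world's x, y, z in degrees, then the opening, from 0 (shut) to 1 (fully open). A call has exactly 10 rows; each row shifts and turns the commanded pose from where the row before left it; what a row does not reach is not made up. A row lasts 1/8 s, in which the tool goes at most 62.5 mm and 10.7 degrees, less where a joint would pass 70% of its speed; a pose out of reach is approached as far as the arm can. A call is refused whole if a number of a shift passes 62.5 or a number of a turn 10.7, either way. A call with a gripper value outside its range is refused whole. The fingers move at their own pace and stop on an object; FORCE is the grip in N (left out, the last holds). Time passes only in rows, so rows that do not move let the fingers close, or fill a call up. It gives the time, the measured TCP pose, the force, the opening and the grip force at its end, in the units of the state.
- manip.sense(): the state, without advancing time (a new reading comes with each control period).
- manip.snapshot(name): name is "side" or "top" or "wrist"; returns the picture (384x512x3 uint8, red, green, blue); there is no depth.
- manip.get_calibration(name): a dict with "K" (3x3 intrinsics, pixels), "rvec" (rotation vector, rad) and "tvec" (3), from world to camera coordinates, as OpenCV has them. Camera axes: x right, y down, z forward; pixel columns grow to the right and rows downward; lengths in m; the calibration is good to about 2 mm. A picture is of the moment at which its call begins: read the wrist's pose just before it. get_calibration takes no time and is no camera call; for the wrist camera it gives the pose at the moment of the call.
- manip.sign_off(): hands the job in; it is judged then, once.
The state is a dict: "t": time; "q": joint angles; "qd": joint speeds; "tau": joint torques, N m; "tcp_pos": TCP position; "tool_rot": TCP orientation; "force": force on the tool from outside, world axes, zero at the start; "ft_torque": the same for the moment, N m; "finger_gap": opening from 0.0 (shut) to 1.0 (fully open); "gripper_force": force on a finger pad.
Only numpy, scipy, OpenCV 4.12 (cv2) and the standard library are available. Lean on these libraries where they do the work, as an engineer would, in place of code of your own. Each camera call takes 0.05 s, during which the arm holds its last target. There are 200 camera calls.

TASK

Fit the funnel arm to the filtration stand: slide its square tube onto the stand's stub, press the spring button flush so that the tube's mouth can pass over it, and push the tube on until the button pops out through the hole in its side. Do not force it: if the tube is stopped by the button, press the button in rather than push harder. Then let go and leave the glassware and other things on the bench as they stand.

Things in the scene. Friction and masses are not known exactly. Their poses are not given: they have to be found in the camera images.
- stand: Filtration stand, fixed: grey base 150 x 160 mm, upright 30 mm square, 185 mm high, with a 40 mm clamp head at the top; a level square steel stub, 20.5 mm a side, sticks out of the clamp along the stand's -y, its axis 160 mm above the bench, its free end about 170 mm from the upright's axis. Origin: on the bench on the upright's axis; z up. Its place and yaw vary.
- snap_button (a joint): How far the spring button is pressed in, m: 0 = out, 0.007 = flush. Brass, 10 mm across, on the stub's +x side face, 70 mm from the free end, half-way up: 7 mm proud, 3.5 mm of it straight side, which blocks the tube, then a 45 degree cone. Spring 1.6 N out, 4.4 N flush. The stub is clamped up to 10 mm farther out or in than the stand's pose tells, so find the button by feel.
- tube_mid (a point): Centre of the tube of the funnel arm, which is loose, 0.11 to 0.18 kg, lying on the bench: plain aluminium square tube 27 mm outside, 22 mm inside, 170 mm long, with a wire funnel ring 86 mm across at its -y end. Axes: y towards its open mouth, z up, x towards the side with the hole. Centre of mass 27 mm from here towards the ring. It goes on with z up, ring away from the stand.
- tube_mouth (a point): Centre of the tube's open end, 85 mm from the tube's centre along its +y. The stub's last 10 mm taper to 12 mm to lead it on. When the mouth is up against the button, fingers closed across the mouth, pads half on the tube and half on the button, press the button level with the tube's outer face; the rim then rides up its cone and presses it in the rest.
- tube_hole (a point): Centre of the 13 mm hole in the outer face of the tube's +x side wall, 40 mm from the mouth, half-way up. Home, it lies over the button, the mouth 60 (50 to 70) mm from the upright's axis; the button then stops the tube from sliding either way.
- ring_centre (a point): Centre of the funnel ring, 131 mm from the tube's centre along its -y, level with it.
- flask: Small conical flask of glass, 67 mm across, 112 mm high, standing on the bench under the place where the ring will be. Origin: centre of its underside.
- funnel: White plastic funnel standing on its 75 mm rim, 85 mm high. Origin: centre of its underside.
- beaker: Glass beaker 52 mm across, 70 mm high. Origin: centre of its underside.
- volumetric_a: Volumetric flask 48 mm across, 115 mm high. Origin: centre of its underside.
- volumetric_b: Volumetric flask 38 mm across, 95 mm high. Origin: centre of its underside.
- wash_bottle: White wash bottle 68 mm across, about 200 mm high with its spout. Origin: centre of its underside.
Mind the look-alikes: they are no part of the job. Leave any green or red look-alike of the flask alone. Leave any pink look-alike of the beaker alone.

How it is judged:
By the outcome, as a careful person would: the job done as asked, in the order asked, and still so for the second after the job is handed in, with the robot touching nothing.
It also fails if it takes over 51 s, if anything falls off the work surface, if the arm or the gripper's body presses on something with over 40 N, if the wrist force passes 120 N, or if a joint passes its speed limit or range.

## Working session

There is one attempt and no reset: what is moved stays moved. The work goes in short steps, Python scripts to look and compute and a shell command to move; the robot and the scene stay as the last step left them, time stands still between calls to the robot, and variables do not carry over. Pictures are saved under pics/ and viewed, at most 10 in all, crops included, and the job is handed in when it is done.

```bash
ls; mkdir -p pics; cat > h.py <<'E'
from station import manip
import cv2, numpy as np
def cam(n):
    c=manip.get_calibration(n); K=np.array(c["K"],float); R=cv2.Rodrigues(np.array(c["rvec"],float))[0]; t=np.array(c["tvec"],float).ravel()
    return K,R,t
def ray(C,u,v):
    K,R,t=C; d=R.T@np.linalg.solve(K,[u,v,1.]); return -R.T@t,d
def onplane(C,u,v,z):
    o,d=ray(C,u,v); return o+d*(z-o[2])/d[2]
def proj(C,p):
    K,R,t=C; q=K@(R@np.array(p,float)+t); return q[:2]/q[2]
def snap(n,f):
    C=cam(n); im=manip.snapshot(n); cv2.imwrite(f"pics/{f}.png",cv2.cvtColor(im,cv2.COLOR_RGB2BGR)); return im,C
E
python3 - <<'E'
from h import *
for n in("top","side"):
    im,C=snap(n,n+"1"); print(n,-C[1].T@C[2],C[1][2],C[0][0,0])
    b=cv2.resize(im,(768,576)); cv2.imwrite(f"pics/{n}1b.png",b[:,:,::-1])
print(manip.sense())
E
```

```text
pics
top [0.42681471 0.03945164 1.05008793] [ 0.13424402 -0.00992545 -0.9908986 ] 379.2011876356999
side [0.03303397 0.77254735 0.63191787] [ 0.48784514 -0.71778347 -0.49678366] 374.7681642624607
{'t': 0.1, 'q': array([-1.31851156e+00,  5.28382472e-01,  1.43379374e+00,  1.18619330e-05,
        1.18138706e+00, -1.78473312e-01]), 'qd': array([-0.00029888, -0.00268765, -0.00338889, -0.00128709,  0.00021735,
       -0.00090086]), 'tau': array([ 4.29505690e-06, -4.43304741e+01, -1.78586411e+01, -1.71672809e-04,
        3.86824177e-03,  1.24273370e-05]), 'tcp_pos': array([ 0.26085509, -0.56724639,  0.23041955]), 'tool_rot': array([ 9.76895465e-01,  2.13715419e-01, -3.08742965e-05, -9.84839975e-04]), 'force': array([0.24134317, 0.14203382, 0.00350133]), 'ft_torque': array([-0.00171661, -0.0014481 ,  0.02642749]), 'gripper_force': 0.0, 'finger_gap': 1.0005151300973727}
```

View pics/top1b.png

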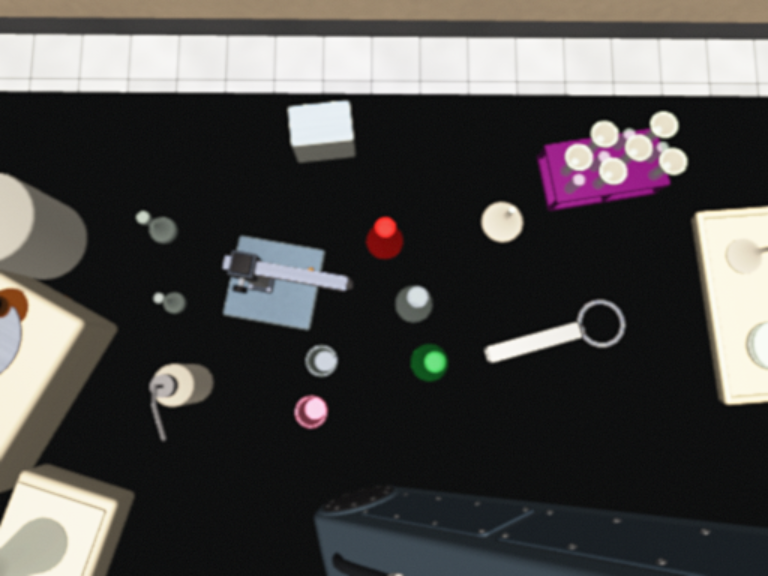

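View pics/side1b.png

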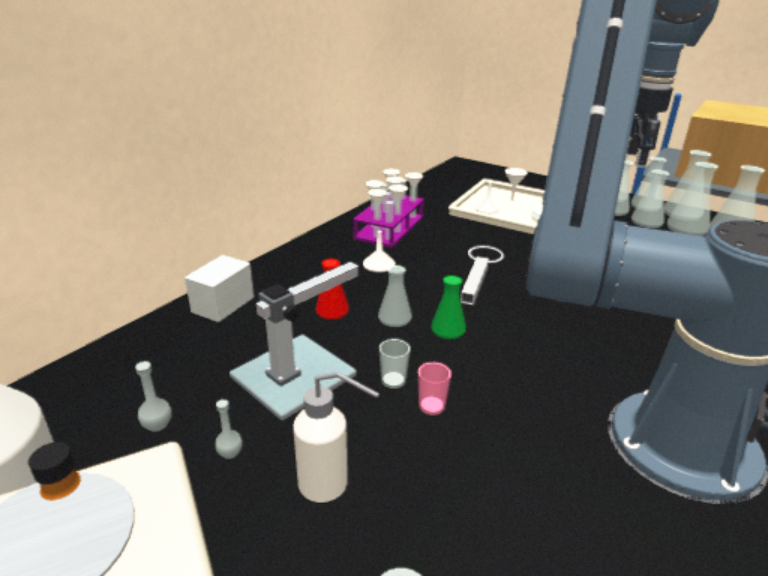

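The top view (768-wide) shows the stub from (258,266) to (350,284) with the orange button on its far side near (310,268). The tube's mouth is at (488,354) and the ring at (600,323). The clear flask is at (413,303). The side view confirms this layout: the tube lies flat, with its mouth towards the stand.

```bash
cat > m.py <<'E'
from h import *
def comp(m,seed):
    n,l,s,c=cv2.connectedComponentsWithStats(m.astype(np.uint8)); 
    k=l[seed[1],seed[0]]; print("comp",k,s[k]); return (l==k)
im=cv2.imread("pics/top1.png"); C=cam("top"); g=im.min(2)
for name,seed,z,th in(("tube",(358,228),.027,140),("stub",(200,182),.17025,140)):
    m=comp(g>th,seed); ys,xs=np.nonzero(m)
    P=np.array([onplane(C,x,y,z)[:2] for x,y in zip(xs,ys)])
    if name=="tube": # drop ring: keep within 0.17 of mouth
        mo=onplane(C,488/1.5,354/1.5,z)[:2]; P=P[np.linalg.norm(P-mo,axis=1)<.165]
    c=P.mean(0); w,v=np.linalg.eigh(np.cov((P-c).T)); a=v[:,1]; a=a*np.sign(a[1])
    s=(P-c)@a; n=(P-c)@np.array([a[1],-a[0]])
    print(name,"c",c,"yaw(y-axis)",np.degrees(np.arctan2(-a[0],a[1])),"ends",c+a*s.min(),c+a*s.max(),"len",np.ptp(s),"wid",np.percentile(n,[2,98]))
for n,u,v,z in(("ring",601,323,.0135),("ringtop",601,323,.02),("flasktop",417,297,.112),("red",385,228,.112),("green",433,362,.112),("funneltip",510,212,.085),("clamp",243,264,.185),("button",311,269,.16)):
    print(n,onplane(C,u/1.5,v/1.5,z).round(4))
E
python3 m.py
python3 - <<'E'
import cv2
a=cv2.imread("pics/top1.png"); s=cv2.imread("pics/side1.png")
x=cv2.resize(a[150:260,140:300],(800,550),interpolation=cv2.INTER_CUBIC)
cv2.imwrite("pics/c1.png",x)
E
```

```text
comp 25 [323 200  93  41 857]
tube c [ 0.47211468 -0.2357506 ] yaw(y-axis) 15.454094390451523 ends [ 0.49459087 -0.31704998] [ 0.44944365 -0.15374641] len 0.1694294126249431 wid [-0.01410881  0.01415701]
comp 15 [ 170  161   62   32 1022]
stub c [0.58427746 0.16752202] yaw(y-axis) -17.16733384325841 ends [0.55986722 0.08850582] [0.60293451 0.22791506] len 0.14590999675193128 wid [-0.02559959  0.0283674 ]
ring [ 0.5083 -0.3693  0.0135]
ringtop [ 0.5078 -0.3668  0.02  ]
flasktop [ 0.5429 -0.0254  0.112 ]
red [0.6602 0.028  0.112 ]
green [ 0.4357 -0.0511  0.112 ]
funneltip [ 0.6966 -0.1909  0.085 ]
clamp [0.5841 0.2476 0.185 ]
button [0.5811 0.1458 0.16  ]
```

View pics/c1.png

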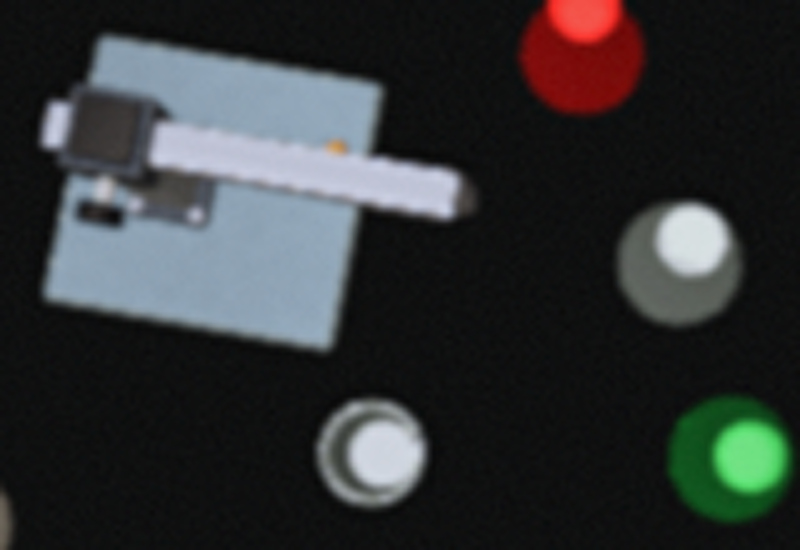

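The crop (5x, offset 140,150) shows the stub's centreline from (155,145) to (456,196), its tapered tip at (475,195), the button at (337,147), and the flask mouth at (692,240).

```bash
cat > m2.py <<'E'
from h import *
im=cv2.imread("pics/top1.png"); C=cam("top"); im=im.astype(int)
m=(im.min(2)>165); ys,xs=np.nonzero(m); k=(xs>171)&(xs<232)&(ys>168)&(ys<198); xs,ys=xs[k],ys[k]
P=np.array([onplane(C,x,y,.17025)[:2] for x,y in zip(xs,ys)])
c=P.mean(0); vx,vy,_,_=cv2.fitLine(P.astype(np.float32),cv2.DIST_L2,0,.001,.001).ravel()[:4]; a=np.array([vx,vy]); a*=np.sign(a[1])
n=np.array([a[1],-a[0]]); s=(P-c)@a
print("stub c",c,"dir",a,"yaw",np.degrees(np.arctan2(-a[0],a[1])),"ends",c+a*s.min(),c+a*s.max(),np.ptp(s),"w",np.percentile((P-c)@n,[2,98]))
tip=onplane(C,140+475/5,150+195/5,.16)[:2]; but=onplane(C,140+337/5,150+147/5,.16)[:2]
f=lambda p:((p-c)@a,(p-c)@n)
cl=onplane(C,140+105/5,150+133/5,.185)[:2]
print("tip",tip,f(tip),"but",but,f(but),"clamp",cl,f(cl))
for u,v in((692,240),): p=onplane(C,140+u/5,150+v/5,.112)[:2]; print("flask",p,f(p))
# base corners
B=np.array([onplane(C,140+u/5,150+v/5,.012)[:2] for u,v in((100,37),(383,83),(330,350),(45,298))]); print("base",B,np.degrees(np.arctan2(*(B[0]-B[1])))) 
d=B[0]-B[1]; print("base yaw",np.degrees(np.arctan2(-d[0],d[1])), B.mean(0))
w=cam("wrist"); s=manip.sense(); print(-w[1].T@w[2],w[1][2])
E
python3 m2.py
```

```text
stub c [0.57004479 0.16007744] dir [0.17652349 0.98429644] yaw -10.167328 ends [0.55770865 0.09129105] [0.58240077 0.22897448] 0.1398800445880117 w [-0.0093635   0.00937472]
tip [0.5581067  0.07979909] (np.float64(-0.08112504190105813), np.float64(0.0024203945566781816)) but [0.58092983 0.14561042] (np.float64(-0.01231836305066057), np.float64(0.013267876981777347)) clamp [0.58272839 0.24981426] (np.float64(0.09056658769666906), np.float64(-0.003356228685979688))
flask [ 0.54290721 -0.02643279] (np.float64(-0.1883717746250304), np.float64(0.006212018100182579))
base [[0.6683027  0.29660994]
 [0.64283262 0.13835899]
 [0.49400007 0.16490556]
 [0.52201858 0.32138875]] 9.143193762131107
base yaw -9.143193762131107 [0.58178849 0.23031581]
[ 0.33744971 -0.53175028  0.37129824] [-0.29335492 -0.13278622 -0.94673688]
```

```bash
python3 -m handwheel '[[27,39,-12,0,0,10.1,1],[27,39,-12,0,0,10.1,1],[27,39,-12,0,0,10.1,1],[27,39,-12,0,0,10.1,1],[27,39,-12,0,0,10.1,1],[27,39,-12,0,0,10.1,1],[27,39,-12,0,0,10.1,1],[27,39,-12,0,0,10.1,1],[0,0,0,0,0,0,1],[0,0,0,0,0,0,1]]' 40
python3 - <<'E'
from h import *
im,C=snap("wrist","w1"); cv2.imwrite("pics/w1b.png",cv2.resize(im,(768,576))[:,:,::-1])
E
```

```text
t: 1.35
tcp_pos: [0.477, -0.2561, 0.1352]
tool_rot: [0.606, 0.796, -0.0, -0.0]
force: [0.4, -0.1, 1.0]
finger_gap: 1.001
gripper_force: 0.0
```

View pics/w1b.png

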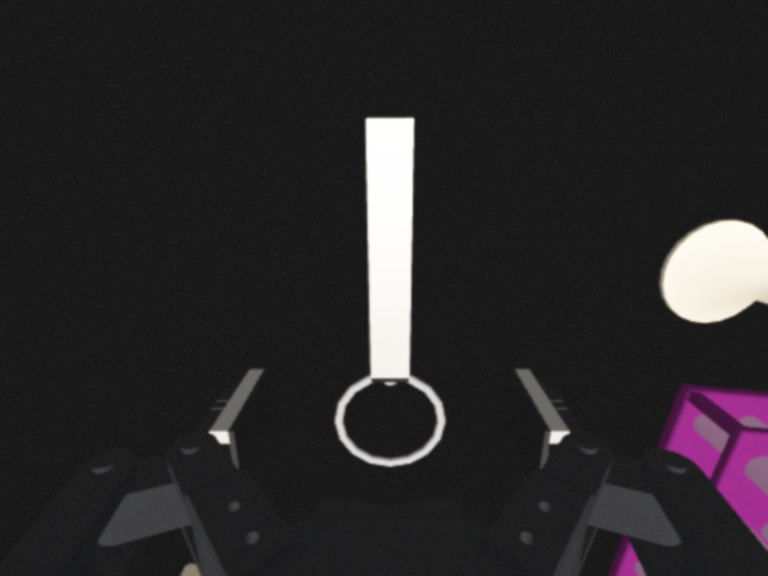

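The wrist view shows the tube centred between the fingers, with its mouth edge at (366–414,118), its ring end at (371–409,378) and the ring at (390,420).

```bash
python3 - <<'E'
from h import *
C=cam("wrist"); q=lambda u,v:onplane(C,u/1.5,v/1.5,.027)[:2]
a=(q(366,118)+q(414,118))/2; b=(q(371,378)+q(409,378))/2
d=a-b; print(a,b,np.linalg.norm(d),(a+b)/2,np.degrees(np.arctan2(-d[0],d[1])), np.linalg.norm(q(366,118)-q(414,118)))
s=manip.sense(); print(s["tcp_pos"],s["tool_rot"])
E
```

```text
[ 0.45156034 -0.15716387] [ 0.49685407 -0.32045424] 0.16945579510553038 [ 0.47420721 -0.23880906] 15.50302981442595 0.027407018586538448
[ 0.47686618 -0.2566771   0.13541875] [ 6.05934435e-01  7.95514535e-01 -1.72576332e-04  2.32826421e-04]
```

```bash
python3 -m handwheel '[[0,0,-30,0,0,0,1],[0,0,-40,0,0,0,1],[0,0,-40,0,0,0,1],[0,0,-21,0,0,0,1],[0,0,0,0,0,0,0],[0,0,0,0,0,0,0],[0,0,0,0,0,0,0],[0,0,0,0,0,0,0],[0,0,0,0,0,0,0],[0,0,0,0,0,0,0]]' 60
```

```text
t: 2.65
tcp_pos: [0.4779, -0.2567, 0.0058]
tool_rot: [0.605, 0.796, -0.0, 0.002]
force: [-0.7, -1.2, 6.0]
finger_gap: 0.298
gripper_force: 61.2
```

```bash
python3 -m handwheel '[[0,0,20,0,0,0,0],[0,0,40,0,0,0,0],[0,0,40,0,0,0,0],[0,0,47,0,0,0,0],[9,34,0,0,0,-4.3,0],[9,34,0,0,0,-4.3,0],[9,34,0,0,0,-4.3,0],[9,34,0,0,0,-4.3,0],[9,34,0,0,0,-4.3,0],[0,0,0,0,0,0,0]]' 60
python3 - <<'E'
from h import *
for n in("wrist","top","side"):
    im,C=snap(n,n+"2")
    np.savez("pics/%s2.npz"%n,K=C[0],R=C[1],t=C[2])
a=cv2.imread("pics/wrist2.png");b=cv2.imread("pics/top2.png");s=cv2.imread("pics/side2.png")
cv2.imwrite("pics/c2.png",np.vstack([np.hstack([cv2.resize(a,(400,300)),cv2.resize(s,(400,300))]),cv2.resize(b[130:250,150:350],(800,480),interpolation=cv2.INTER_CUBIC)[:300]]))
print(manip.sense()["tcp_pos"])
E
```

```text
t: 3.9
tcp_pos: [0.5217, -0.0833, 0.1514]
tool_rot: [0.742, 0.67, -0.0, -0.0]
force: [0.8, -0.6, -2.4]
finger_gap: 0.304
gripper_force: 60.3
[ 0.5218629  -0.08619973  0.15140075]
```

View pics/c2.png

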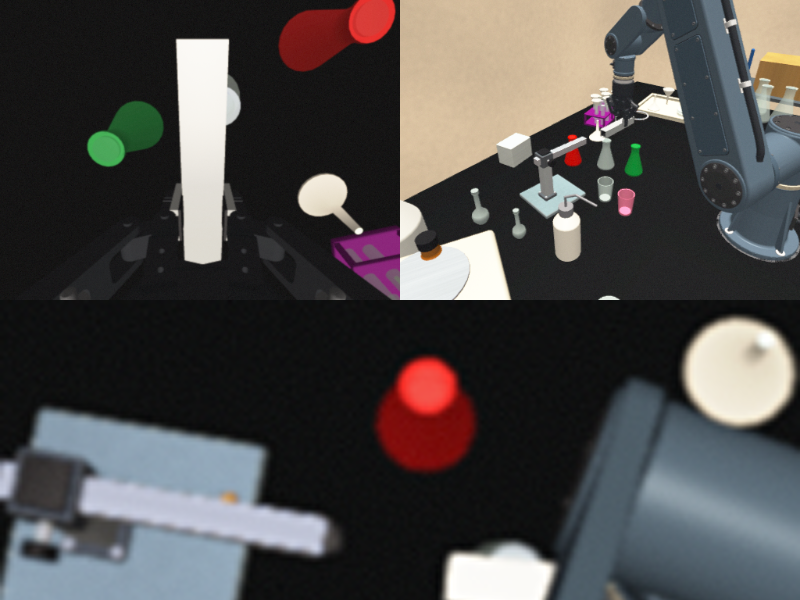

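The wrist view shows the tube still held straight, with its mouth edge at about (177–228,39) in the 400-wide panel. The side view shows the mouth approaching the stub.

```bash
python3 - <<'E'
from h import *
s=cv2.imread("pics/side2.png")
cv2.imwrite("pics/c3.png",cv2.resize(s[130:230,170:320],(780,520),interpolation=cv2.INTER_CUBIC))
w=cv2.imread("pics/wrist2.png"); m=(w.min(2)>180).astype(np.uint8)
n,l,st,c=cv2.connectedComponentsWithStats(m); k=l[150,258]; print(st[k])
M=l==k
for v in(51,52,53,54,60,100,150,200,250,300,330): x=np.nonzero(M[v])[0]; print(v,(x.min(),x.max()) if len(x) else None)
E
```

```text
[  226    50    81   288 16496]
51 (np.int64(226), np.int64(292))
52 (np.int64(226), np.int64(292))
53 (np.int64(226), np.int64(292))
54 (np.int64(226), np.int64(292))
60 (np.int64(226), np.int64(291))
100 (np.int64(228), np.int64(290))
150 (np.int64(230), np.int64(301))
200 (np.int64(232), np.int64(286))
250 (np.int64(235), np.int64(284))
300 (np.int64(236), np.int64(282))
330 (np.int64(237), np.int64(281))
```

View pics/c3.png

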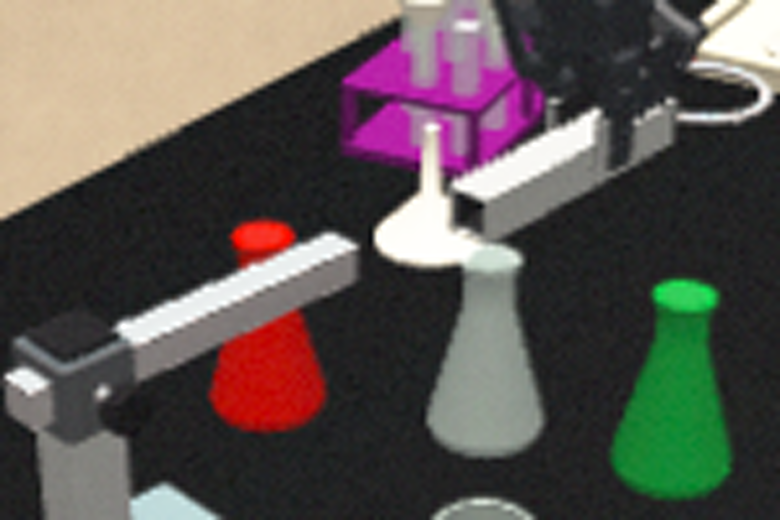

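The side crop (5.2x, offset 170,130) shows the mouth's top corners at (454,186) and (486,207) and its bottom near corner at (484,237). The stub's near top edge runs (135,347)–(355,248) and its near bottom edge (140,378)–(358,275).

```bash
python3 - <<'E'
from h import *
z=np.load("pics/wrist2.npz"); W=(z["K"],z["R"],z["t"]); S=cam("side"); T=cam("top")
c=lambda u,v:(170+u/5.2,130+v/5.2)
def tri(C1,p1,C2,p2):
    P=lambda C:C[0]@np.hstack([C[1],C[2][:,None]])
    X=cv2.triangulatePoints(P(C1),P(C2),np.array(p1,float).reshape(2,1),np.array(p2,float).reshape(2,1)).ravel(); return X[:3]/X[3]
s=manip.sense(); tcp=s["tcp_pos"]; print("tcp",tcp)
A=tri(W,(226,50),S,c(486,207)); B=tri(W,(292.5,50),S,c(454,186)); print("mouth top corners",A,B,np.linalg.norm(A-B))
# wrist plane
for zz in(.1726,): 
    m=[onplane(W,u,v,zz)[:2] for u,v in((226,50),(293,50),(237,330),(281.5,330))]
    a,b=(m[0]+m[1])/2,(m[2]+m[3])/2; d=a-b; print("mouth",a,"w",np.linalg.norm(m[0]-m[1]),np.linalg.norm(m[2]-m[3]),"yaw",np.degrees(np.arctan2(-d[0],d[1])))
# stub model in side view
d=np.array([.1755,.9845,0]); n=np.array([d[1],-d[0],0]); tip=np.array([.556,.0795,.16])
for L in(.010,.13):
    for h in(.01025,-.01025):
        p=proj(S,tip+d*L-n*.01025+[0,0,h]); print(L,h,((p-[170,130])*5.2).round(1))
print("mouthmodel",[((proj(S,np.r_[a,.1726]+np.array(n)*k-[0,0,hh])-[170,130])*5.2).round(1) for k,hh in((-.0135,0),(.0135,0),(-.0135,.027))])
E
```

```text
tcp [ 0.5218629  -0.08619973  0.15140075]
mouth top corners [0.51785766 0.02093613 0.16887487] [0.54235804 0.01691136 0.17255842] 0.025100509908824887
mouth [0.53325995 0.01983611] w 0.026714595515896385 0.025344187047930834 yaw -5.788762512453315
0.01 0.01025 [356.  240.3]
0.01 -0.01025 [356.2 276.2]
0.13 0.01025 [164.7 325.8]
0.13 -0.01025 [167.1 363.7]
mouthmodel [array([479.4, 200.3]), array([442.2, 183.1]), array([478. , 246.3])]
```

```bash
python3 -m handwheel '[[5,18,0,0,0,-2.1,0],[5,18,0,0,0,-2.1,0],[3.5,16.5,0,0,0,0,0],[0,0,0,0,0,0,0],[0.9,4.9,0,0,0,0,0],[0.9,4.9,0,0,0,0,0],[0.9,4.9,0,0,0,0,0],[0.9,4.9,0,0,0,0,0],[0,0,0,0,0,0,0],[0,0,0,0,0,0,0]]' 60
python3 - <<'E'
from h import *
im,C=snap("wrist","w3"); t,C=snap("top","t3"); s,C=snap("side","s3")
x=np.hstack([cv2.resize(im,(400,300)),cv2.resize(s[120:240,160:320],(400,300))])
y=np.hstack([cv2.resize(t[150:240,170:290],(400,300),interpolation=cv2.INTER_CUBIC),cv2.resize(im[0:120,180:340],(400,300))])
cv2.imwrite("pics/c4.png",np.vstack([x,y])[:,:,::-1])
E
```

```text
t: 5.3
tcp_pos: [0.5391, -0.0138, 0.1513]
tool_rot: [0.767, 0.641, -0.0, 0.0]
force: [0.5, 0.8, -1.6]
finger_gap: 0.301
gripper_force: 60.3
```

View pics/c4.png

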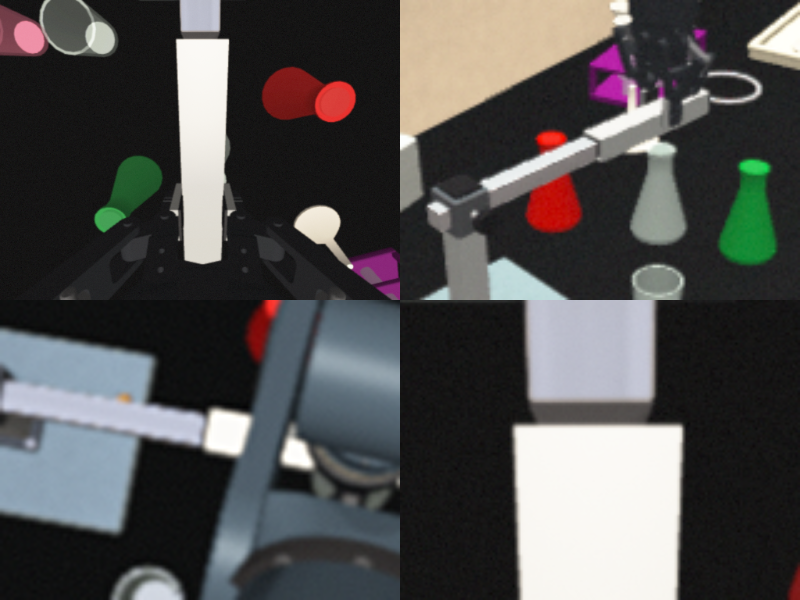

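The mouth is over the taper. In the zoomed wrist panel the stub's centre is at 591 and the tube's at 598, so the tube sits about 1.2 mm too far to +x and the two are parallel.

```bash
python3 -m handwheel '[[-1.2,0.2,0,0,0,0,0],[0,0,0,0,0,0,0],[0.9,4.9,0,0,0,0,0],[0.9,4.9,0,0,0,0,0],[0.9,4.9,0,0,0,0,0],[0.9,4.9,0,0,0,0,0],[0.9,4.9,0,0,0,0,0],[0.9,4.9,0,0,0,0,0],[0,0,0,0,0,0,0],[0,0,0,0,0,0,0]]' 60
```

```text
t: 6.7
tcp_pos: [0.5433, 0.0159, 0.1513]
tool_rot: [0.767, 0.641, 0.0, 0.0]
force: [-0.2, 0.4, -0.7]
finger_gap: 0.306
gripper_force: 60.3
```

```bash
python3 -m handwheel '[[0.7,3.9,0,0,0,0,0],[0.7,3.9,0,0,0,0,0],[0.7,3.9,0,0,0,0,0],[0.5,3,0,0,0,0,0],[0.3,2,0,0,0,0,0],[0.3,2,0,0,0,0,0],[0,0,0,0,0,0,0],[0,0,0,0,0,0,0],[0,0,0,0,0,0,0],[0,0,0,0,0,0,0]]' 60
python3 - <<'E'
from h import *
t,C=snap("wrist","w4"); print(manip.sense()["force"])
E
```

```text
t: 7.95
tcp_pos: [0.5465, 0.0345, 0.1513]
tool_rot: [0.767, 0.641, 0.0, -0.0]
force: [-0.4, 2.1, -0.1]
finger_gap: 0.302
gripper_force: 60.3
[-0.59464985  0.91552821 -0.51686469]
```

```bash
python3 -m handwheel '[[0.25,1.5,0,0,0,0,0],[0.25,1.5,0,0,0,0,0],[0.2,1,0,0,0,0,0],[0,0,0,0,0,0,0],[0,0,0,0,0,0,0],[0,0,0,0,0,0,0],[0,0,0,0,0,0,0],[0,0,0,0,0,0,0],[0,0,0,0,0,0,0],[0,0,0,0,0,0,0]]' 60
python3 - <<'E'
from h import *
t,C=snap("wrist","w5"); print(manip.sense()["force"])
cv2.imwrite("pics/c5.png",cv2.resize(t[0:150,160:360],(800,600),interpolation=cv2.INTER_CUBIC)[:,:,::-1])
E
```

```text
t: 9.25
tcp_pos: [0.5472, 0.0385, 0.1513]
tool_rot: [0.767, 0.641, 0.0, -0.0]
force: [0.2, 0.1, -0.1]
finger_gap: 0.302
gripper_force: 60.3
[0.2756537  0.78389453 0.87771402]
```

View pics/c5.png

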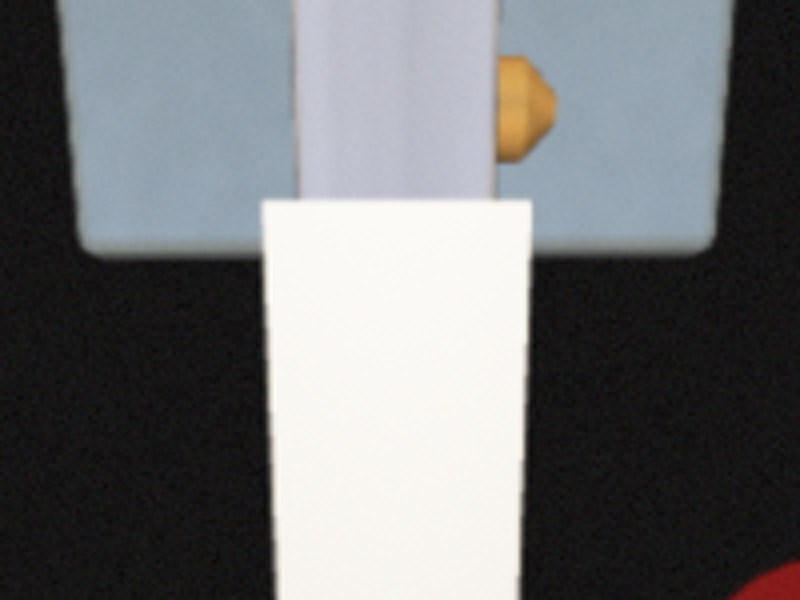

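The wrist zoom shows the button on the +x side. Its near edge is at v=162 and the mouth at v=202, so about 4 mm remain.

```bash
python3 -c "
from h import *
C=cam('wrist'); d=np.array([.1755,.9845])
a=onplane(C,160+400/4,202/4,.1735)[:2]; b=onplane(C,160+510/4,162/4,.16)[:2]; c=onplane(C,160+510/4,57/4,.16)[:2]
print('gap',(b-a)@d,'button dia',(c-b)@d)"
python3 -m handwheel '[[0.2,1,0,0,0,0,0],[0.2,1,0,0,0,0,0],[0.2,1,0,0,0,0,0],[0,0,0,0,0,0,0],[0,0,0,0,0,0,0],[0,0,0,0,0,0,0],[0,0,0,0,0,0,0],[0,0,0,0,0,0,0],[0,0,0,0,0,0,0],[0,0,0,0,0,0,0]]' 60
```

```text
gap 0.006078155166437194 button dia 0.009849109910392595
t: 10.55
tcp_pos: [0.5479, 0.0416, 0.1513]
tool_rot: [0.767, 0.641, 0.0, -0.0]
force: [-0.7, 1.2, 0.8]
finger_gap: 0.305
gripper_force: 60.4
```

```bash
python3 -m handwheel '[[0.1,0.7,0,0,0,0,0],[0.1,0.7,0,0,0,0,0],[0.1,0.6,0,0,0,0,0],[0,0.5,0,0,0,0,0],[0.1,0.4,0,0,0,0,0],[0,0,0,0,0,0,0],[0,0,0,0,0,0,0],[0,0,0,0,0,0,0],[0,0,0,0,0,0,0],[0,0,0,0,0,0,0]]' 60
python3 -c "
from h import *
t,C=snap('wrist','w6'); t=t.astype(int); print(manip.sense()['force'])
m=(t[:,:,0]-t[:,:,2]>60)&(t[:,:,0]<250); m[:,:280]=0; m[60:]=0; y,x=np.nonzero(m); print(y.min(),y.max(),x.min(),x.max())
g=t[:,262].min(1); print(np.nonzero(g>235)[0][:3], g[40:62])"
```

```text
t: 11.8
tcp_pos: [0.5482, 0.0445, 0.1513]
tool_rot: [0.767, 0.641, -0.0, -0.0]
force: [-0.8, 0.7, 0.8]
finger_gap: 0.299
gripper_force: 60.4
[0.04427061 0.21579326 0.76933491]
30 49 284 297
[51 52 53] [186 185 185 184 186 187 185 187 186 201 233 246 246 247 246 246 246 246
 246 246 246 246]
```

```bash
python3 -m handwheel '[[0.1,0.5,0,0,0,0,0],[0.1,0.5,0,0,0,0,0],[0.1,0.5,0,0,0,0,0],[0,0,0,0,0,0,0],[0,0,0,0,0,0,0],[0,0,0,0,0,0,0],[0,0,0,0,0,0,0],[0,0,0,0,0,0,0],[0,0,0,0,0,0,0],[0,0,0,0,0,0,0]]' 60
```

```text
t: 13.1
tcp_pos: [0.5483, 0.0449, 0.1513]
tool_rot: [0.767, 0.641, -0.001, 0.0]
force: [-1.9, -5.4, 1.3]
finger_gap: 0.305
gripper_force: 60.7
```

Contact: -5.4 N and the tube no longer advances, so it is against the button. I'll relieve the push, let go, and move the fingers forward to the mouth at axis height.

```bash
python3 -m handwheel '[[-0.2,-0.9,0,0,0,0,0],[0,0,0,0,0,0,0.6],[0,0,0,0,0,0,0.6],[0,0,0,0,0,0,0.6],[4.6,25.9,-3,0,0,0,0.6],[4.6,25.9,-3,0,0,0,0.6],[4.6,25.9,-3,0,0,0,0.6],[4.6,25.9,-4,0,0,0,0.6],[0,0,0,0,0,0,0.6],[0,0,0,0,0,0,0.6]]' 20
python3 -c "
from h import *
t,C=snap('wrist','w7'); s,C=snap('side','s7')
cv2.imwrite('pics/c7.png',np.hstack([cv2.resize(t,(400,300)),cv2.resize(s[120:240,160:320],(400,300))])[:,:,::-1])"
```

```text
t: 14.35
tcp_pos: [0.5665, 0.1484, 0.1382]
tool_rot: [0.767, 0.642, -0.0, -0.0]
force: [-0.2, 0.1, 0.7]
finger_gap: 0.603
gripper_force: 0.0
```

View pics/c7.png

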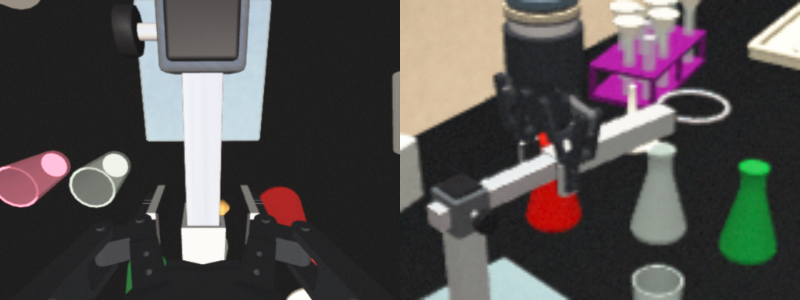

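The tube stays on the stub with its mouth at about (203,227) in the left panel, the button at (223,208), and the pads straddling both.

```bash
python3 -c "
from h import *
C=cam('wrist'); t=cv2.imread('pics/w7.png').astype(int); p=manip.sense()['tcp_pos']; d=np.array([.1765,.9843])
print(t[275:300,240].min(1), t[275:300,270].min(1))
for v in (288,290,292): print(v,(onplane(C,260,v,.1735)[:2]-p[:2])@d)
b=(t[:,:,2]-t[:,:,0]>60)&(np.arange(512)[None]>275)&(np.arange(512)[None]<300)&(np.arange(384)[:,None]<290)&(np.arange(384)[:,None]>240); y,x=np.nonzero(b); print(y.min(),y.max(),x.min(),x.max())
for v in (y.min(),y.max()): print((onplane(C,x.mean(),v,.16)[:2]-p[:2])@d)
"
```

```text
[234 234 235 233 233 233 233 233 237 236 236 234 229 199 135 125 162 233
 247 248 248 248 247 248 248] [237 237 237 237 238 237 238 238 237 238 238 238 234 207 134 126 160 231
 247 248 248 248 248 248 247]
288 0.0010201762560534053
290 -0.00011870201505395718
292 -0.0012641862863669048
256 275 281 293
0.009961002575541191
-0.0014539979157944247
```

```bash
python3 -m handwheel '[[0,0,0,0,0,0,0],[0,0,0,0,0,0,0],[0,0,0,0,0,0,0],[0,0,0,0,0,0,0],[0,0,0,0,0,0,0],[0,0,0,0,0,0,0],[0,0,0,0,0,0,0],[0.1,0.7,0,0,0,0,0],[0.1,0.7,0,0,0,0,0],[0,0,0,0,0,0,0]]' 40
```

```text
t: 15.7
tcp_pos: [0.5673, 0.1498, 0.1385]
tool_rot: [0.767, 0.641, 0.0, 0.001]
force: [2.7, -3.6, 4.5]
finger_gap: 0.309
gripper_force: 40.9
```

```bash
python3 -m handwheel '[[0.2,1,0,0,0,0,0],[0.2,1,0,0,0,0,0],[0.2,1,0,0,0,0,0],[0,0,0,0,0,0,0],[0.2,1,0,0,0,0,0],[0.2,1,0,0,0,0,0],[0,0,0,0,0,0,0],[0,0,0,0,0,0,0],[0,0,0,0,0,0,0],[0,0,0,0,0,0,0]]' 40
```

```text
t: 16.95
tcp_pos: [0.5684, 0.1553, 0.1386]
tool_rot: [0.767, 0.641, 0.001, 0.0]
force: [4.2, -1.6, 4.4]
finger_gap: 0.308
gripper_force: 40.6
```

```bash
python3 -m handwheel '[[0.4,2,0,0,0,0,0],[0.4,2,0,0,0,0,0],[0.4,2,0,0,0,0,0],[0.4,2,0,0,0,0,0],[0.4,2,0,0,0,0,0],[0.4,2,0,0,0,0,0],[0.4,2,0,0,0,0,0],[0.4,2,0,0,0,0,0],[0,0,0,0,0,0,0],[0,0,0,0,0,0,0]]' 40
python3 -c "
from h import *
t,C=snap('wrist','w8'); p=manip.sense(); print(p['force']); p=p['tcp_pos']; d=np.array([.1765,.9843])
g=t[270:310,262].astype(int).min(1); v=270+np.argmin(g); print(v,(onplane(C,262,v,.1735)[:2]-p[:2])@d)
"
```

```text
t: 18.2
tcp_pos: [0.5709, 0.1706, 0.1384]
tool_rot: [0.767, 0.642, -0.001, 0.0]
force: [2.6, -3.3, 5.1]
finger_gap: 0.317
gripper_force: 40.8
[ 3.87949729 -3.61656007  5.24849441]
288 0.0010465764776400055
```

The tube moves with the fingers, so the button is inside. Continuing to home.

```bash
python3 -m handwheel '[[0.4,2.1,0,0,0,0,0],[0.4,2.1,0,0,0,0,0],[0.4,2.1,0,0,0,0,0],[0.4,2.1,0,0,0,0,0],[0.4,2.1,0,0,0,0,0],[0.4,2.1,0,0,0,0,0],[0.4,2.1,0,0,0,0,0],[0.2,1,0,0,0,0,0],[0.2,1,0,0,0,0,0],[0,0,0,0,0,0,0]]' 40
python3 -m handwheel '[[0.2,1,0,0,0,0,0],[0.2,1,0,0,0,0,0],[0.2,1,0,0,0,0,0],[0.2,1,0,0,0,0,0],[0,0,0,0,0,0,0],[0,0,0,0,0,0,0],[0,0,0,0,0,0,0],[0,0,0,0,0,0,0],[0,0,0,0,0,0,0],[0,0,0,0,0,0,0]]' 40
```

```text
t: 19.5
tcp_pos: [0.574, 0.1879, 0.1384]
tool_rot: [0.767, 0.642, -0.0, -0.0]
force: [3.7, -0.8, 5.0]
finger_gap: 0.309
gripper_force: 40.8
t: 20.75
tcp_pos: [0.5744, 0.1919, 0.1381]
tool_rot: [0.767, 0.641, -0.0, -0.001]
force: [-2.0, -1.8, 4.5]
finger_gap: 0.308
gripper_force: 40.8
```

```bash
python3 -m handwheel '[[0.1,0.5,0,0,0,0,0],[0.1,0.5,0,0,0,0,0],[0,0,0,0,0,0,0],[0,0,0,0,0,0,0],[0.1,0.5,0,0,0,0,0],[0,0,0,0,0,0,0],[0,0,0,0,0,0,0],[0,0,0,0,0,0,0],[0,0,0,0,0,0,0],[0,0,0,0,0,0,0]]' 40
```

```text
t: 22.0
tcp_pos: [0.5754, 0.1932, 0.1383]
tool_rot: [0.767, 0.641, -0.0, -0.0]
force: [-1.6, -2.1, 3.4]
finger_gap: 0.307
gripper_force: 40.6
```

```bash
python3 -m handwheel '[[-0.1,-0.7,0,0,0,0,0],[-0.1,-0.7,0,0,0,0,0],[-0.1,-0.7,0,0,0,0,0],[-0.1,-0.7,0,0,0,0,0],[0,0,0,0,0,0,0],[0,0,0,0,0,0,0],[0,0,0,0,0,0,0],[0,0,0,0,0,0,0],[0,0,0,0,0,0,0],[0,0,0,0,0,0,0]]' 40
python3 -c "
from h import *
t,C=snap('top','t9'); w,C=snap('wrist','w9')
cv2.imwrite('pics/c9.png',np.hstack([cv2.resize(w,(400,300)),cv2.resize(t[140:230,170:290],(400,300),interpolation=cv2.INTER_CUBIC)])[:,:,::-1])"
```

```text
t: 23.25
tcp_pos: [0.5749, 0.1905, 0.1383]
tool_rot: [0.767, 0.641, -0.0, -0.0]
force: [-2.3, 3.8, 3.6]
finger_gap: 0.309
gripper_force: 40.7
```

```bash
python3 -m handwheel '[[-0.1,-0.5,0,0,0,0,0],[-0.1,-0.5,0,0,0,0,0],[0,-0.5,0,0,0,0,0],[0,0,0,0,0,0,0],[0,0,0,0,0,0,0],[0,0,0,0,0,0,0],[0,0,0,0,0,0,0],[0,0,0,0,0,0,0],[0,0,0,0,0,0,0],[0,0,0,0,0,0,0]]' 40
```

```text
t: 24.6
tcp_pos: [0.5749, 0.1902, 0.1384]
tool_rot: [0.767, 0.641, 0.001, -0.001]
force: [-2.3, 6.9, 2.6]
finger_gap: 0.313
gripper_force: 40.7
```

Pulling back now meets a firm stop (6.9 N, no motion), so it is latched. I'll centre it, let go and lift away.

```bash
python3 -m handwheel '[[0.2,1,0,0,0,0,0],[0.2,1,0,0,0,0,0],[0,0,0,0,0,0,0],[0,0,0,0,0,0,0.7],[0,0,0,0,0,0,0.7],[0,0,0,0,0,0,0.7],[0,0,0,0,0,0,0.7],[0,0,30,0,0,0,0.7],[0,0,40,0,0,0,0.7],[0,0,40,0,0,0,0.7]]' 40
python3 -m handwheel '[[0,-10,30,0,0,0,0.7],[0,-20,30,0,0,0,0.7],[-10,-30,20,0,0,0,0.7],[-20,-30,0,0,0,0,0.7],[-20,-30,0,0,0,0,0.7],[-20,-20,0,0,0,0,0.7],[0,0,0,0,0,0,0.7],[0,0,0,0,0,0,0.7],[0,0,0,0,0,0,0.7],[0,0,0,0,0,0,0.7]]'
python3 -c "
from h import *
w,C=snap('wrist','w10'); s,C=snap('side','s10'); t,C=snap('top','t10')
a=np.hstack([cv2.resize(w,(400,300)),cv2.resize(s[100:260,130:350],(400,300))])
cv2.imwrite('pics/c10.png',np.vstack([a,np.hstack([cv2.resize(t[120:270,150:350],(400,300)),cv2.resize(w[100:250,156:356],(400,300))])])[:,:,::-1])"
```

```text
t: 25.85
tcp_pos: [0.5751, 0.1909, 0.2492]
tool_rot: [0.767, 0.641, -0.0, -0.0]
force: [0.2, 0.6, -0.5]
finger_gap: 0.701
gripper_force: 0.0
t: 27.1
tcp_pos: [0.5057, 0.0515, 0.3281]
tool_rot: [0.767, 0.642, 0.0, -0.0]
force: [0.9, -0.6, -0.1]
finger_gap: 0.702
gripper_force: 0.0
```

View pics/c10.png

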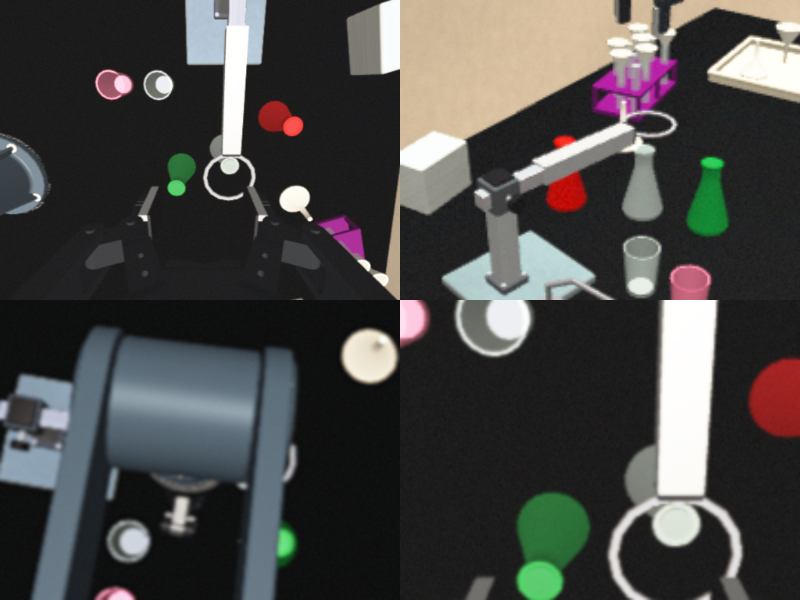

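The last view shows the arm on the stub, level, with its ring over the clear flask. Everything else is undisturbed and the gripper is clear.

```bash
python3 -c "
from station import manip
print(manip.sign_off())"
```

```text
the job is handed in; nothing more can be done
None
```

The funnel arm is on the stub and latched: pulling it back met a firm stop where the hole should lie over the button, though I couldn't see the button itself. I let go, left everything else as it stood, and handed the job in at about 27 s of the 51 s allowed.

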